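# Make up the paperwork kit and the travel kit

### The job

Make up the two kits: in the blue tray put the stapler on the longest pad, the glue stick on the middle pad between its ridges and the eraser on the short pad; in the orange tray put the earbud case on the round pad and the memory stick on the oblong pad. Centre each thing on its pad, resting on the tray as it now rests on the desk (the stapler on its base), the long ones lengthwise along their pads, either way round. Leave the red battery standing where it is.

Things in the scene. Friction and masses are not known exactly. Their poses are not given: they have to be found in the camera images.
- paper_tray: Blue fixed shallow tray, 154 (x) by 212 mm (y), floor 4 thick, rim 6 wide and 8 high. Origin: centre of underside; z up. Three grey felt pads, long sides along x (mm): longest 138 x 46, centre (0, +74), for the stapler; middle 108 x 31, centre (0, 0), for the glue stick, with ridges at y = +18 and -18, 4 wide, 3 above the floor; short 66 x 42, centre (0, -70), for the eraser.
- travel_tray: Orange fixed shallow tray, 154 (x) by 212 mm (y), floor 4 thick, rim 6 wide and 8 high. Origin: centre of underside; z up. Two grey felt pads (mm): round, 72 across, centre (0, +48), for the earbud case; oblong, 74 (along x) by 38, centre (0, -52), for the memory stick.
- stapler_mid (a point): Teal and black stapler standing on its base, 34 mm wide, 126 mm long, 44 mm high. This point is its centre, half-way up; its own y axis runs along its length, x across its width, z up. Rigid; the teal upper arm (28 to 44 mm up, 30 mm wide) is the part to grip, across the width near the middle.
- glue_stick_mid (a point): Round glue stick lying on its side, yellow barrel with a red cap, 27 mm in diameter, 96 mm long; it can roll. This point is its centre, half-way up; its own y axis runs along its length, x across its width, z up. (x and z turn with it if it rolls.) Grip it across the width.
- eraser_mid (a point): Eraser in a blue paper sleeve with a white end, 21 mm wide, 44 mm long, 12 mm high, lying flat. This point is its centre, half-way up; its own y axis runs along its length, x across its width, z up. Grip it across the width.
- earbud_case_mid (a point): White rounded earbud case, closed, 46 mm (x) by 52 mm (y), 31 mm high; its lid does not move. This point is its centre, half-way up; z up. Grip it across the 46 mm width with the fingertips low, about 5 mm above its foot.
- usb_stick_mid (a point): Black memory stick with a metal plug, 18 mm wide, 52 mm long, 8 mm high, lying flat; the plug is the last 12 mm at -y and is thinner. This point is its centre, half-way up; its own y axis runs along its length, x across its width, z up. Grip it across the width at the middle, with the fingertips just above the surface it lies on.
- battery_a_mid (a point): Red AA battery with a black top, standing upright among the stock, 14 mm in diameter, 50 mm high; belongs to neither kit and is easily knocked over. This point is its centre, half-way up; z up.
Things that resemble listed ones, but are neither listed nor needed, are in the scene too. What is shaped like the part that bears earbud_case_mid but yellow is not meant. What is shaped like the part that bears eraser_mid but green is not meant.

How it is judged:
At the end, for the whole second after the job is handed in: All five things rest on their pads: centres within 15 mm along the tray's x, 12 mm along y, 4 mm in height; upright within 0.15 rad (glue stick excepted); the four long ones along their pads within 0.25 rad, either way round. Battery upright within 30 mm of its start (x of stapler_mid in the frame of paper_tray between -0.015 and 0.015 m and y of stapler_mid in the frame of paper_tray between 0.062 and 0.086 m and z of stapler_mid in the frame of paper_tray between 0.022 and 0.03 m and angle between each of stapler_mid, eraser_mid, earbud_case_mid, usb_stick_mid's own z axis and vertical below 0.15 rad and angle between the y axis of each of stapler_mid, glue_stick_mid, eraser_mid and the x axis of paper_tray, either way round below 0.25 rad and linear speed of each of stapler, glue_stick, eraser, earbud_case, usb_stick below 0.02 m/s and x of glue_stick_mid in the frame of paper_tray between -0.015 and 0.015 m and y of glue_stick_mid in the frame of paper_tray between -0.012 and 0.012 m and z of glue_stick_mid in the frame of paper_tray between 0.0135 and 0.0215 m and x of eraser_mid in the frame of paper_tray between -0.015 and 0.015 m and y of eraser_mid in the frame of paper_tray between -0.082 and -0.058 m and z of eraser_mid in the frame of paper_tray between 0.006 and 0.014 m and x of earbud_case_mid in the frame of travel_tray between -0.015 and 0.015 m and y of earbud_case_mid in the frame of travel_tray between 0.036 and 0.06 m and z of earbud_case_mid in the frame of travel_tray between 0.0155 and 0.0235 m and x of usb_stick_mid in the frame of travel_tray between -0.015 and 0.015 m and y of usb_stick_mid in the frame of travel_tray between -0.064 and -0.04 m and z of usb_stick_mid in the frame of travel_tray between 0.004 and 0.012 m and angle between the y axis of usb_stick_mid and the x axis of travel_tray, either way round below 0.25 rad and not (angle between battery_a_mid's own z axis and vertical above 0.4 rad) and not (distance of battery_a_mid from where it was at the start of the episode above 0.03 m)); the robot touches nothing.
It fails at once if the red battery is knocked over or moved by more than 30 mm (angle between battery_a_mid's own z axis and vertical above 0.4 rad or distance of battery_a_mid from where it was at the start of the episode above 0.03 m).
It also fails if it takes over 128 s, if anything falls off the work surface, if the arm or the gripper's body presses on something with over 40 N, if the wrist force passes 120 N, or if a joint passes its speed limit or range.

### The arm

A 6-joint arm with a two-finger parallel gripper is mounted at the origin on a cart in front of the work surface, level with it; the furniture and walls round the work are solid. World frame = base frame: x ahead of the robot, y to its left, z up, the work surface at z = 0. Lengths are in m, angles in rad, forces in N, time in s.
With the tool pointing down it reaches from about 0.4 to 0.825 m from the base axis. Payload 7 kg.
Tool frame: the origin (TCP) lies between the finger pads; the fingertips stand 19 mm ahead of it and the grasp point (between the pads) is the TCP (manip.nose_length is the distance from the TCP to the fingertips, in m); z points along the fingers, y is the line along which they close (so a half turn about z gives the same grasp; the last joint's range is limited). The gripper opens to 88 mm and grips with 3 to 60 N. Pads are 19 mm wide; open, the fingers measure 130 mm over their backs; the gripper's body (78 mm by 193 mm) begins 47 mm behind the grasp point.
Start: joints at [-0.833, 0.359, 0.012, 0, -1.224, -0.288], TCP at [0.293, -0.608, 0.216] pointing down, gripper open.
Joint ranges: [-3.07, 3.07], [-1.43, 2.12], [-1.02, 1.25], [-3.03, 1.67], [-3.05, -0], [-3.03, 3.03]. Speed limits (rad/s): [2.39, 2.39, 3.01, 3.14, 3.14, 3.14].

### API

Orientations are given as a 3x3 rotation matrix whose columns are the frame's x, y, z axes.
In Python, from plant import manip gives the robot as it stands. The module is installed in compiled form; this text tells all that it offers.
- The arm moves only by the shell command python3 -m inch 'ROWS' [OPENING]. ROWS is JSON, a list of rows, each a list of 2 entries, a list of its own where there are three numbers: the shift along the tool's x, y, z in mm, then the turn about the tool's z in rad. A call has 1 to 8 rows; each row is the pose to reach, as a shift and turn from the pose commanded when the call began, along the tool's axes at that moment; what a row does not reach only later rows make up. A row lasts 1/10 s, in which the tool goes at most 50 mm and 8.59 degrees, less where a joint would pass 70% of its speed; a pose out of reach is approached as far as the arm can. A call with a gripper value outside its range is refused whole. OPENING is the closure in counts, from 0 (fully open) to 255 (shut), set as the call begins (- or left out, the last holds). The fingers move at their own pace and stop on an object; the grip force is fixed at half the most. Time passes only in rows, so rows that repeat a pose let the fingers close. It gives the time, the measured TCP pose, the force, the opening and the grip force at its end, in the units of the state.
- manip.state(): the state, without advancing time (a new reading comes with each control period).
- manip.snapshot(name): name is "scene" or "side" or "wrist"; returns the picture (400x640x3 uint8, red, green, blue); there is no depth.
- manip.get_calibration(name): a dict with "vfov" (degrees; the focal length in pixels is half the picture's height over the tangent of half this angle, whatever the lens; pixels are square), "cx", "cy" (the principal point, pixels), "world_from_camera" (4x4, takes a point from camera to world coordinates). Camera axes: x right, y down, z forward; pixel columns grow to the right and rows downward; lengths in m; the calibration is good to about 2 mm. A picture is of the moment at which its call begins: read the wrist's pose just before it. get_calibration takes no time and is no camera call; for the wrist camera it gives the pose at the moment of the call.
- manip.sign_off(): hands the job in; it is judged then, once.
The state is a dict: "clock": time; "q": joint angles; "dq": joint speeds; "effort": joint torques, N m; "tool_pos": TCP position; "tcp_rot": TCP orientation; "force": force on the tool from outside, world axes, zero at the start; "wrist_torque": the same for the moment, N m; "grip_width": finger opening in m; "finger_force": force on a finger pad.
Only numpy, scipy, OpenCV 4.12 (cv2) and the standard library are available. Lean on these libraries where they do the work, as an engineer would, in place of code of your own. Each camera call takes 0.05 s, during which the arm holds its last target. There are 200 camera calls.

## Working session

There is one attempt and no reset: what is moved stays moved. The work goes in short steps, Python scripts to look and compute and a shell command to move; the robot and the scene stay as the last step left them, time stands still between calls to the robot, and variables do not carry over. Pictures are saved under pics/ and viewed, at most 14 in all, crops included, and the job is handed in when it is done.

```bash
mkdir -p pics; python3 - <<'E'
from plant import manip
import cv2,numpy as np
for n in("scene","side"):
    cv2.imwrite(f"pics/{n}0.png",manip.snapshot(n)[:,:,::-1]); c=manip.get_calibration(n);print(n,c["vfov"],c["cx"],c["cy"],np.round(c["world_from_camera"],3).tolist())
s=manip.state();print(s["clock"],s["tool_pos"],np.round(s["tcp_rot"],3).tolist(),s["grip_width"])
E
```

```text
scene 43.49440109988243 316.20321053992046 197.35265860099292 [[-0.84, -0.366, 0.4, 0.075], [-0.542, 0.553, -0.633, 0.866], [0.011, -0.748, -0.663, 0.896], [0.0, 0.0, 0.0, 1.0]]
side 42.19148402496158 311.20765234688747 201.40588874618834 [[0.998, -0.053, 0.045, 0.507], [-0.069, -0.639, 0.766, -0.87], [-0.012, -0.768, -0.641, 0.835], [0.0, 0.0, 0.0, 1.0]]
0.1 [ 0.29323014 -0.60747343  0.2148064 ] [[-0.901, -0.435, -0.001], [-0.435, 0.901, 0.001], [0.0, 0.002, -1.0]] 0.08753901802688335
```

View pics/scene0.png

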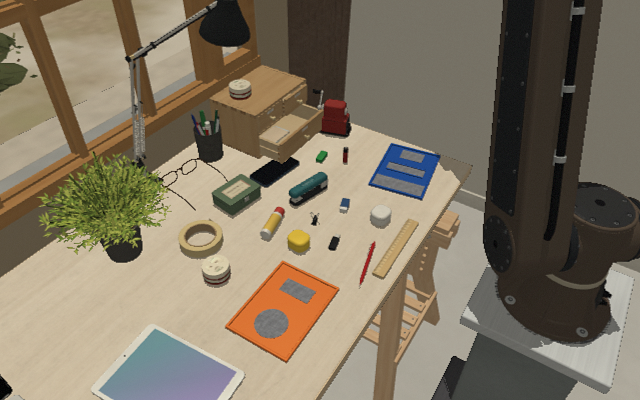

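View pics/side0.png

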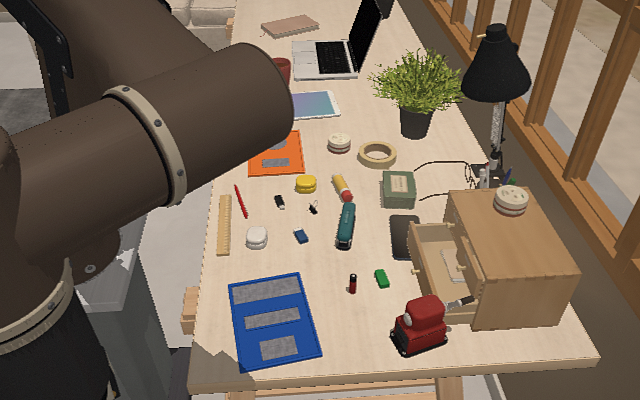

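The scene view shows the blue tray (405,171), orange tray (283,310), stapler (308,188), glue (273,222), eraser (345,204), white case (380,215), USB (334,242) and battery (346,155). In the side view the same things are at: trays (275,320) and (276,152), stapler (346,225), glue (342,187), eraser (301,236), case (257,238), USB (280,202), battery (352,283).

```bash
cat > h.py <<'E'
import cv2,numpy as np
from plant import manip
HSV={"stapler":((82,70,30),(97,255,255)),"glue":((0,110,120),(32,255,255)),"eraser":((100,120,50),(120,255,255)),"case":((0,0,150),(179,50,255)),
 "usb":((0,0,0),(179,255,60)),"battery":((0,150,50),(179,255,255)),"blue":((102,150,60),(118,255,255)),"orange":((4,190,120),(14,255,255))}
def ray(px,c,z,h=400):
    px=np.atleast_2d(px).astype(float);f=h/2/np.tan(np.radians(c["vfov"]/2));T=np.array(c["world_from_camera"])
    d=np.c_[(px[:,0]-c["cx"])/f,(px[:,1]-c["cy"])/f,np.ones(len(px))]@T[:3,:3].T
    return T[:3,3]+d*((z-T[2,3])/d[:,2])[:,None]
def project(p,c,h=400):
    f=h/2/np.tan(np.radians(c["vfov"]/2));T=np.array(c["world_from_camera"]);q=(np.atleast_2d(p)-T[:3,3])@T[:3,:3]
    return np.c_[q[:,0]/q[:,2]*f+c["cx"],q[:,1]/q[:,2]*f+c["cy"]]
def blob(im,name,win):
    "largest contour of the colour within window (x,y,halfsize)"
    x,y,r=win;m=cv2.inRange(cv2.cvtColor(im,cv2.COLOR_RGB2HSV),*map(np.array,HSV[name]));w=np.zeros_like(m)
    w[max(0,y-r):y+r,max(0,x-r):x+r]=255;m=cv2.morphologyEx(m&w,cv2.MORPH_CLOSE,np.ones((5,5)))
    return max(cv2.findContours(m,0,cv2.CHAIN_APPROX_NONE)[0],key=cv2.contourArea)
def measure(ct,c,z):
    p=ray(ct[:,0],c,z);r=cv2.minAreaRect((p[:,:2]*1000).astype(np.float32))
    (w,h),a=r[1],r[2]
    if w<h: w,h,a=h,w,a+90
    return np.round(r[0],1),round(w,1),round(h,1),round((a+90)%180-90,1)  # centre mm, long, short, direction of long axis deg
E
python3 - <<'E'
from h import *
import cv2
W={"scene":dict(stapler=(308,188,26),glue=(273,222,24),eraser=(345,204,10),case=(380,215,14),usb=(334,242,10),battery=(346,155,12),blue=(405,171,42),orange=(283,310,62)),
"side":dict(stapler=(346,225,27),glue=(342,187,18),eraser=(301,236,12),case=(257,238,16),usb=(280,202,10),battery=(352,283,14),blue=(275,320,58),orange=(276,152,40))}
Z=dict(stapler=.03,glue=.0135,eraser=.006,case=.0155,usb=.004,battery=.025,blue=.008,orange=.008)
for n in W:
    im=cv2.imread(f"pics/{n}0.png")[:,:,::-1].copy();c=manip.get_calibration(n)
    for k in Z: ct=blob(im,k,W[n][k]);print(n,k,cv2.contourArea(ct),*measure(ct,c,Z[k]))
c=manip.get_calibration("wrist");print(c["vfov"],c["cx"],c["cy"],np.round(c["world_from_camera"],3).tolist())
E
```

```text
scene stapler 365.5 [642.7   7.1] 130.2 38.1 76.9
scene glue 203.0 [652.1 150.8] 92.3 26.5 -77.0
scene eraser 35.0 [538.1 -10. ] 28.9 16.9 -69.3
scene case 205.0 [437.1 -27.9] 65.2 46.2 74.3
scene usb 73.0 [486.6 132.2] 43.0 17.2 -76.1
scene battery 19.5 [ 626.8 -158.1] 38.8 8.6 -59.7
scene blue 2389.5 [ 464.2 -224.1] 214.8 151.6 -80.8
scene orange 5719.0 [476.8 352.9] 211.3 152.9 -88.5
side stapler 435.0 [640.4  16.8] 133.9 29.9 76.2
side glue 233.0 [647.1 161.7] 109.6 28.4 -78.7
side eraser 88.0 [532.9  -1.3] 39.8 20.6 -73.8
side case 363.5 [431.5  -2.3] 68.0 48.3 89.8
side usb 52.0 [485.2 134.7] 42.3 16.9 -79.1
side battery 50.5 [ 628.2 -180.2] 30.2 11.2 76.6
side blue 6720.5 [ 463.6 -230. ] 213.4 151.9 -80.9
side orange 1430.0 [477.3 346.1] 214.5 149.1 -88.5
71.89645733549642 322.0765826403339 201.19184061873432 [[-0.435, 0.857, 0.277, 0.218], [0.901, 0.413, 0.134, -0.644], [0.001, 0.308, -0.952, 0.384], [0.0, 0.0, 0.0, 1.0]]
```

```bash
cat >> h.py <<'E'
def go(x,y,z,th=None):
    "rows entry to bring TCP (mm, tool-y direction th in deg) from the measured pose"
    s=manip.state();R=np.array(s["tcp_rot"]);d=R.T@(np.array([x,y,z])-1000*np.array(s["tool_pos"]))
    a=np.degrees(np.arctan2(R[1,1],R[0,1]));t=0 if th is None else -np.radians((th-a+180)%360-180)
    print("go",np.round(d,1),round(t,3),"now",np.round(1000*np.array(s["tool_pos"]),1),round(a,1),"q",np.round(s["q"],2),"t",s["clock"])
E
R='[[-240,237,-55],0]'; python3 -m inch '[[[-240,237,-55],0],[[-240,237,-55],0],[[-240,237,-55],0],[[-240,237,-55],0],[[-240,237,-55],0],[[-240,237,-55],0],[[-240,237,-55],0],[[-240,237,-55],0]]'
python3 -c "
from h import *
go(510,30,270,90)"
```

```text
clock: 0.9
tool_pos: [0.4082, -0.2867, 0.2719]
tcp_rot: [[-0.899, -0.439, 0.003], [-0.439, 0.899, -0.0], [-0.002, -0.001, -1.0]]
force: [0.0, -0.6, 0.1]
grip_width: 0.0877
finger_force: 0.0
go [-230.5  239.8    2.2] 0.454 now [ 408.2 -286.7  271.9] 116.0 q [-0.22  0.03 -0.28 -0.   -1.26 -0.9 ] t 0.9
```

```bash
python3 -m inch '[[[-231,240,0],0.454],[[-231,240,0],0.454],[[-231,240,0],0.454],[[-231,240,0],0.454],[[-231,240,0],0.454],[[-231,240,0],0.454],[[-231,240,0],0.454],[[-231,240,0],0.454]]' | head -3
python3 -c "
from h import *
c=manip.get_calibration('wrist');im=manip.snapshot('wrist');cv2.imwrite('pics/w1.png',im[:,:,::-1]);np.save('w1.npy',c)
for k,p in dict(stapler=(642,12,30),glue=(650,156,13),eraser=(535,-5,6),case=(434,-5,15),usb=(486,133,4),battery=(628,-170,25),blue=(464,-227,8),orange=(477,350,8)).items(): print(k,project(np.array(p)/1000,c).round())
go(510,30,270,90)"
```

```text
clock: 1.7
tool_pos: [0.5114, 0.0302, 0.2698]
tcp_rot: [[-1.0, 0.001, -0.001], [0.001, 1.0, -0.0], [0.001, -0.0, -1.0]]
stapler [[311. 249.]]
glue [[395. 248.]]
eraser [[300. 182.]]
case [[298. 117.]]
usb [[388. 151.]]
battery [[201. 240.]]
blue [[154. 137.]]
orange [[530. 146.]]
go [ 0.9  1.  -0.2] -0.001 now [510.9  29.  269.8] 89.9 q [ 0.44  0.06 -0.25 -0.   -1.26 -2.01] t 1.75
```

View pics/w1.png

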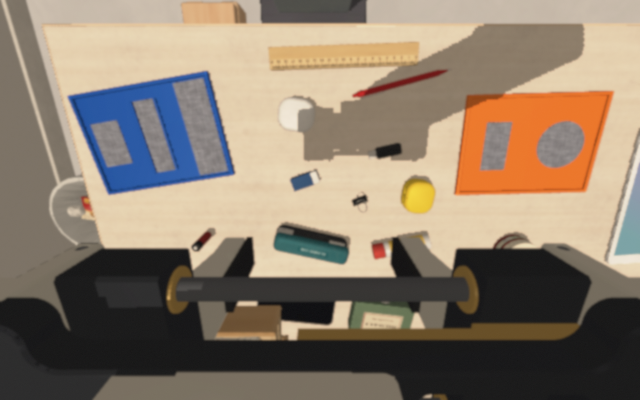

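The wrist view shows, in pixels: case (295,114), eraser (305,180), USB (388,151), stapler (311,244), the glue's cap (378,250) partly behind the finger, battery (203,239), trays at (152,133) and (533,143).

```bash
python3 - <<'E'
from h import *
im=cv2.imread("pics/w1.png")[:,:,::-1].copy();c=np.load("w1.npy",allow_pickle=True).item()
for k,w,z in(("stapler",(311,244,42),.040),("eraser",(305,180,18),.012),("case",(295,114,22),.02),("usb",(388,151,16),.008),("battery",(203,239,14),.025),("blue",(152,133,90),.010),("orange",(533,143,88),.010)):
    ct=blob(im,k,w);print(k,cv2.contourArea(ct),*measure(ct,c,z))
HSV["pad"]=((0,0,60),(179,60,190))
for n,w in(("long",(203,127,16)),("round",(561,144,22)),("oblong",(496,146,17)),("short",(112,144,16)),):
    m=blob(im,"pad",(*w[:2],w[2]+10));print(n,cv2.contourArea(m),*measure(m,c,.004))
E
```

```text
stapler 1118.5 [634.   12.9] 117.0 31.4 76.1
eraser 110.5 [531.7  -2.3] 24.8 13.8 -71.2
case 701.5 [427.4 -12.8] 51.3 40.7 -33.2
usb 199.0 [483.9 133. ] 36.9 15.2 -77.5
battery 43.0 [ 624.  -163.4] 20.9 6.9 -46.1
blue 13409.5 [ 462.2 -224.3] 207.3 147.9 -80.9
orange 13127.5 [476.2 347.7] 208.1 148.1 -88.6
long 1491.0 [ 449.2 -154.5] 83.2 45.7 8.9
round 1490.5 [475.9 399.5] 67.6 66.3 16.1
oblong 964.5 [478.  299.8] 69.9 34.9 1.5
short 1075.5 [ 474.  -296.9] 65.7 41.6 8.9
```

```bash
python3 -m inch '[[[-22,-27,170],-1.9],[[-22,-27,170],-1.9],[[-22,-27,170],-1.9],[[-22,-27,170],-1.9],[[-22,-27,170],-1.9],[[-22,-27,170],-1.9],[[-22,-27,170],-1.9]]' 125 >/dev/null
python3 -c "
from h import *
go(532,2,100,198.8)"
```

```text
go [-4.   1.7  0. ] -0.848 now [531.5  -2.3 100. ] 150.2 q [ 0.36  0.23 -0.46  0.   -0.88 -0.89] t 2.45
```

```bash
python3 -m inch '[[[-4,2,0],-0.85],[[-4,2,0],-0.85],[[-4,2,0],-0.85],[[-4,2,0],-0.85],[[-4,2,0],-0.85],[[-4,2,0],-0.85],[[-4,2,0],-0.85]]' >/dev/null
cat >> h.py <<'E'
def look(k,z,r=60,at=None,save=None):
    "measure thing k (upper outline at height z, m) in the wrist view near the point at (mm)"
    c=manip.get_calibration('wrist');im=manip.snapshot('wrist')
    if save: cv2.imwrite(f'pics/{save}.png',im[:,:,::-1])
    p=project(np.array([at[0],at[1],z*1000])/1000,c)[0].round().astype(int);print("px",p)
    ct=blob(im,k,(*p,r));print(k,cv2.contourArea(ct),*measure(ct,c,z))
E
python3 -c "
from h import *
go(532,2,100,198.8)
look('eraser',.012,70,(532,2),'e1')"
```

```text
go [0.5 0.1 0.5] -0.003 now [532.    2.5 100.5] -161.4 q [ 0.37  0.23 -0.46  0.   -0.88 -0.05] t 3.15
px [322 201]
eraser 447.5 [533.7  -3.6] 30.5 14.9 -71.4
```

View pics/e1.png

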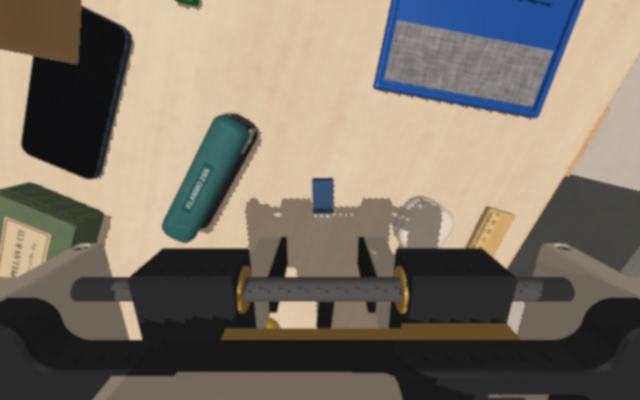

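The eraser shows at (322,195), its white end below in shadow; its centre is about (531.5, 3), right under the tool. Descend and grip.

```bash
python3 -m inch '[[[0,0,40],0],[[0,0,78],0],[[0,0,78],0]]' >/dev/null;python3 -m inch '[[[0,0,0],0],[[0,0,0],0],[[0,0,0],0],[[0,0,0],0],[[0,0,0],0]]' 255; python3 -m inch '[[[0,0,-40],0],[[0,0,-78],0],[[0,0,-78],0]]'
python3 -c "
from h import *
go(474.6,-295.1,100,99.1)"
```

```text
clock: 4.0
tool_pos: [0.5328, 0.0041, 0.0236]
tcp_rot: [[0.319, -0.948, 0.001], [-0.948, -0.319, 0.001], [-0.0, -0.002, -1.0]]
force: [1.1, 0.3, 0.4]
grip_width: 0.0104
finger_force: 0.0
clock: 4.3
tool_pos: [0.5358, 0.0047, 0.1062]
tcp_rot: [[0.32, -0.947, 0.009], [-0.947, -0.32, 0.002], [0.001, -0.009, -1.0]]
force: [-0.2, 0.2, -0.4]
grip_width: 0.0003
finger_force: 0.0
go [264.4 154.1   5.1] 1.738 now [535.8   4.7 106.2] -161.3 q [ 0.38  0.23 -0.45  0.   -0.89 -0.05] t 4.3
```

```bash
python3 -m inch '[[[-5,0,5],0],[[-5,0,5],0],[[-5,0,5],0]]' 125 >/dev/null
python3 -c "
from h import *
go(532,2,100,198.8)
look('eraser',.012,70,(532,2),'e2')"
```

```text
go [ 6.9 -0.  -5.5] -0.003 now [529.8   8.5  94.5] -161.4 q [ 0.39  0.24 -0.47 -0.   -0.87 -0.06] t 4.6
px [322 196]
eraser 490.5 [533.8  -3.4] 30.5 15.4 -71.4
```

View pics/e2.png

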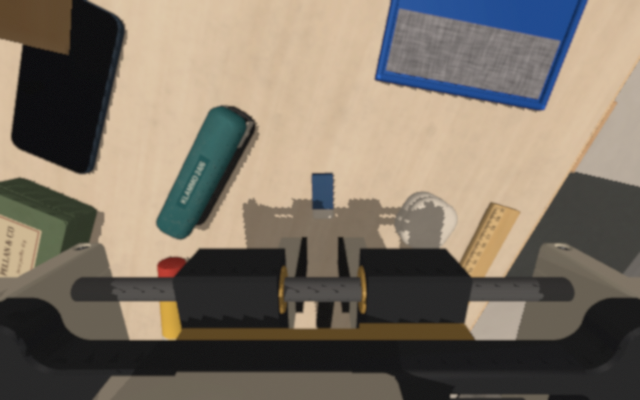

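The eraser is still at (322,192), untouched; the fingers closed on nothing. I'll go down again and look from the fixed cameras before closing.

```bash
python3 -m inch '[[[6,0,70],0],[[6,0,70],0],[[6,0,70],0],[[6,0,70],0]]' 
python3 -c "
from h import *
print(manip.nose_length)
a=manip.snapshot('scene')[160:250,290:410];b=manip.snapshot('side')[190:280,240:360]
cv2.imwrite('pics/d.png',cv2.resize(np.vstack([a,b]),None,fx=3.3,fy=3.3,interpolation=cv2.INTER_CUBIC)[:,:,::-1])
go(532,2,22,198.8)"
```

```text
clock: 5.05
tool_pos: [0.5327, 0.0027, 0.0255]
tcp_rot: [[0.32, -0.948, -0.001], [-0.948, -0.32, -0.001], [0.0, 0.002, -1.0]]
force: [0.7, 0.1, -0.8]
grip_width: 0.044
finger_force: 0.0
0.019
go [0.6 2.  4.8] -0.003 now [533.7   3.2  26.8] -161.4 q [ 0.37  0.33 -0.53  0.   -0.71 -0.05] t 5.15
```

View pics/d.png

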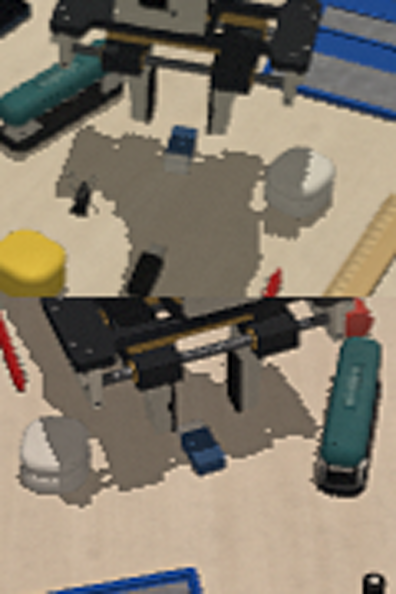

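```bash
python3 -c "
from h import *
C=[manip.get_calibration(n) for n in('scene','side')]
def tri(p):
    A=[];b=[]
    for x,c in zip(p,C):
        o=np.array(c['world_from_camera'])[:3,3];d=ray(x,c,0)[0]-o;d/=np.linalg.norm(d);P=np.eye(3)-np.outer(d,d);A.append(P);b.append(P@o)
    r=np.linalg.lstsq(np.vstack(A),np.hstack(b),rcond=None)[0]*1000
    return r.round(1),[project(r/1000,c).round(1) for c in C]
print(tri([(333.3,196.4),(312,224)]));print(tri([(355.2,199.4),(292,230)]))
print('eraser top',tri([(345.2,199.5),(301,236)]))
print('expect',[project(np.array([.533,.003,.0065]),c) for c in C])
"
```

```text
(array([560.7,  11.6,  30. ]), [array([[333.5, 196.5]]), array([[312.3, 223.9]])])
(array([510.4,  -8.4,  31.6]), [array([[354.1, 198.9]]), array([[290.7, 230.5]])])
eraser top (array([535.1,  -9.9,  15.1]), [array([[345.9, 199.8]]), array([[301.8, 235.7]])])
expect [array([[343.92836327, 205.26287803]]), array([[300.67684242, 234.55477059]])]
```

```bash
python3 -m inch '[[[0,0,6],0],[[0,0,12],0],[[0,0,12],0]]' | egrep 'tool|force'; python3 -m inch '[[[0,0,2],0],[[0,0,4],0],[[0,0,4],0]]' | egrep 'tool|force'
python3 -c "
from h import *
a=manip.snapshot('scene')[160:250,290:410];b=manip.snapshot('side')[190:280,240:360]
cv2.imwrite('pics/d2.png',cv2.resize(np.vstack([a,b]),None,fx=3.3,fy=3.3,interpolation=cv2.INTER_CUBIC)[:,:,::-1])"
```

```text
tool_pos: [0.5322, 0.0028, 0.0132]
force: [-0.5, -0.8, -0.9]
finger_force: 0.0
tool_pos: [0.5325, 0.0029, 0.0094]
force: [-0.2, -0.7, -0.4]
finger_force: 0.0
```

View pics/d2.png

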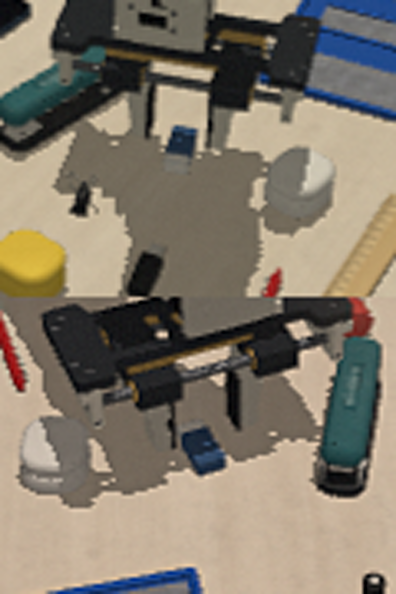

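The tips still hang about 13 mm above the desk (scene crop (143,140), (212,148)), so the reported height is biased. I'll feel for the surface.

```bash
python3 -m inch '[[[0,0,3],0],[[0,0,6],0],[[0,0,6],0]]' | egrep 'tool|force:'; python3 -m inch '[[[0,0,1],0],[[0,0,2],0],[[0,0,2],0]]' | egrep 'tool|force:'; python3 -m inch '[[[0,0,1],0],[[0,0,2],0],[[0,0,2],0]]' | egrep 'tool|force:'
```

```text
tool_pos: [0.5324, 0.0028, 0.0032]
force: [-0.0, -0.3, 1.0]
finger_force: 0.0
tool_pos: [0.5326, 0.0029, 0.0015]
force: [0.3, 0.0, -0.0]
finger_force: 0.0
tool_pos: [0.5326, 0.0029, -0.0005]
force: [-0.3, -0.7, 0.4]
finger_force: 0.0
```

```bash
python3 -m inch '[[[0,0,0],0],[[0,0,0],0],[[0,0,0],0],[[0,0,0],0],[[0,0,0],0]]' 255
```

```text
clock: 7.25
tool_pos: [0.5327, 0.0029, -0.0003]
tcp_rot: [[0.319, -0.948, 0.0], [-0.948, -0.319, -0.0], [0.0, 0.0, -1.0]]
force: [0.1, -0.3, -0.3]
grip_width: 0.0191
finger_force: 30.0
```

```bash
python3 -m inch '[[[0,0,-40],0],[[0,0,-70],0],[[0,0,-70],0]]' | egrep 'tool|wid';python3 -c "
from h import *
go(474.6,-295.1,70,99.1)"
```

```text
tool_pos: [0.5356, 0.0037, 0.0737]
grip_width: 0.0195
go [263.5 153.4   2.8] 1.738 now [535.6   3.7  73.7] -161.3 q [ 0.37  0.27 -0.49  0.   -0.81 -0.05] t 7.55
```

```bash
python3 -m inch '[[[264,150,0],1.738],[[264,150,0],1.738],[[264,150,0],1.738],[[264,150,0],1.738],[[264,150,0],1.738],[[264,150,0],1.738],[[264,150,0],1.738],[[264,150,0],1.738]]' | egrep 'tool_pos|wid';python3 -c "
from h import *
go(474.6,-295.1,70,99.1)"
```

```text
tool_pos: [0.4736, -0.2971, 0.0688]
grip_width: 0.0191
go [-2.   0.9 -1.2] 0.527 now [ 473.6 -297.1   68.8] 129.3 q [-0.21  0.31 -0.43 -0.   -0.83 -0.67] t 8.35
```

```bash
python3 -m inch '[[[-2,1,0],0.527],[[-2,1,0],0.527],[[-2,1,0],0.527],[[-2,1,0],0.527],[[-2,1,50],0.527],[[-2,1,63],0.527],[[-2,1,63],0.527],[[-2,1,63],0.527]]' | egrep 'tool_pos|force:';python3 -m inch '[[[0,0,1],0],[[0,0,2],0],[[0,0,2],0]]' | egrep 'tool_p|force:';python3 -m inch '[[[0,0,1],0],[[0,0,2],0],[[0,0,2],0]]' | egrep 'tool_p|force:';python3 -c "
from h import *
go(474.6,-295.1,3.7,99.1)"
```

```text
tool_pos: [0.4759, -0.2933, 0.007]
force: [-0.9, -0.7, 0.2]
finger_force: 30.0
tool_pos: [0.4761, -0.2932, 0.0054]
force: [-0.4, -0.8, 1.2]
finger_force: 30.0
tool_pos: [0.4756, -0.2931, 0.0026]
force: [-0.1, 0.3, -0.6]
finger_force: 30.0
go [ 1.4 -1.8 -1.1] 0.01 now [ 475.6 -293.1    2.6] 99.7 q [-0.2   0.4  -0.49 -0.   -0.68 -1.2 ] t 9.75
```

```bash
for i in 1; do python3 -m inch '[[[1,-1,1],0],[[1,-1,2],0],[[1,-1,2],0]]' | egrep 'tool_p|force: \['; python3 -m inch '[[[0,0,1],0],[[0,0,1],0]]' | egrep 'tool_p|force: \[';python3 -m inch '[[[0,0,1],0],[[0,0,1],0]]' | egrep 'tool_p|force: \[';done
```

```text
tool_pos: [0.4753, -0.2942, 0.0018]
force: [-1.6, 3.9, 11.7]
tool_pos: [0.4754, -0.2941, 0.0015]
force: [-5.0, 6.4, 19.9]
tool_pos: [0.4754, -0.2941, 0.0013]
force: [-6.8, 9.0, 28.4]
```

```bash
python3 -m inch '[[[0,0,-2],0],[[0,0,-2],0],[[0,0,-2],0],[[0,0,-2],0],[[0,0,-2],0]]' 172 | egrep 'tool_p|force: \[|wid'; python3 -m inch '[[[0,0,-40],0],[[0,0,-80],0],[[0,0,-120],0],[[0,0,-120],0]]' 172 | egrep 'tool_p|force: \[|wid'
python3 -c "
from h import *
c=manip.get_calibration('wrist');im=manip.snapshot('wrist');cv2.imwrite('pics/w2.png',im[:,:,::-1])
a=manip.snapshot('side')[260:380,220:330];cv2.imwrite('pics/s2.png',cv2.resize(a,None,fx=2.9,fy=2.9,interpolation=cv2.INTER_CUBIC)[:,:,::-1])
x=cv2.imread('pics/w2.png');y=cv2.imread('pics/s2.png');v=np.vstack([cv2.resize(x[60:300,120:520],None,fx=1,fy=1),cv2.resize(y,(400,348))]);cv2.imwrite('pics/m2.png',v)"
```

```text
tool_pos: [0.4747, -0.2943, 0.0002]
force: [-0.4, 0.3, 0.3]
grip_width: 0.0283
tool_pos: [0.4782, -0.2956, 0.1263]
force: [0.7, 0.7, -0.6]
grip_width: 0.0282
```

View pics/m2.png

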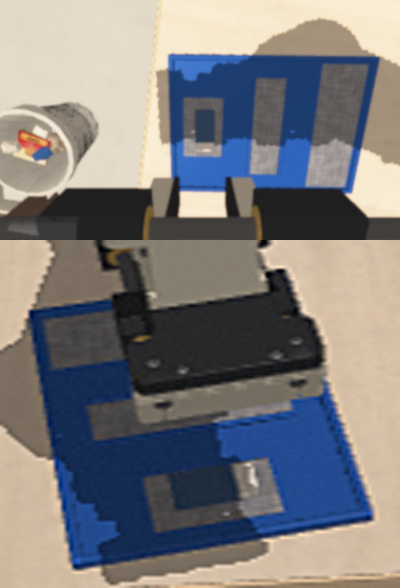

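The eraser lies centred on the short pad (crop (205,125) and (215,487)). Next the earbud case.

```bash
python3 -c "
from h import *
go(432,-14,120,99)"
```

```text
go [ -4.3 283.6   1.3] 0.011 now [ 475.4 -294.3  121.5] 99.7 q [-0.2   0.25 -0.38 -0.   -0.94 -1.2 ] t 11.45
```

```bash
python3 -m inch '[[[-4,284,0],0.01],[[-4,284,0],0.01],[[-4,284,0],0.01],[[-4,284,0],0.01],[[-4,284,0],0.01],[[-4,284,0],0.01],[[-4,284,0],0.01],[[-4,284,0],0.01]]' 0 | egrep 'tool_pos|wid';python3 -c "
from h import *
go(432,-14,120,99)
look('case',.015,80,(432,-14),'c1')
im=cv2.imread('pics/c1.png');cv2.imwrite('pics/c1c.png',cv2.resize(im[80:330,170:470],None,fx=2,fy=2))"
```

```text
tool_pos: [0.4304, -0.0132, 0.1197]
grip_width: 0.0853
go [-1.5 -1.1 -0.3] 0.004 now [430.4 -13.2 119.7] 99.2 q [ 0.43  0.04 -0.64 -0.   -0.89 -1.84] t 12.25
px [321 198]
case 376.0 [449.3  -0.9] 38.7 19.6 86.3
```

View pics/c1c.png

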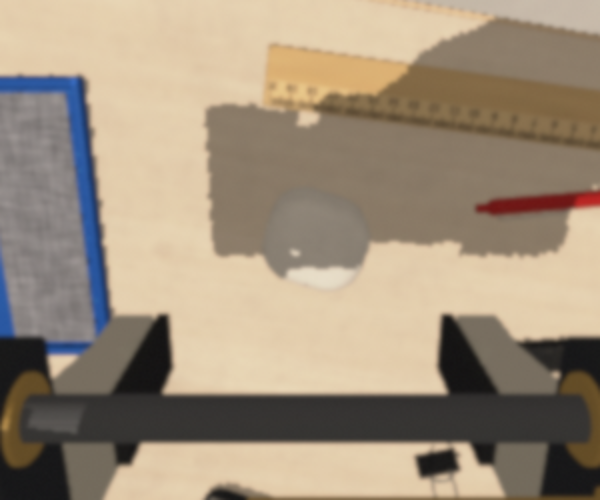

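The case's outline spans crop x 262–370, y 185–292 (pixel centre (328,199)), mostly in shadow. I'll segment it by saturation.

```bash
python3 - <<'E'
from h import *
im=cv2.imread('pics/c1.png');hs=cv2.cvtColor(im,cv2.COLOR_BGR2HSV)
print(hs[199,328],hs[199,290],hs[222,330],hs[240,330])
S=cv2.GaussianBlur(hs[:,:,1],(5,5),0)[150:250,280:380]
t,m=cv2.threshold(S,0,255,cv2.THRESH_BINARY_INV|cv2.THRESH_OTSU)
m=cv2.morphologyEx(cv2.morphologyEx(m,cv2.MORPH_CLOSE,np.ones((7,7))),cv2.MORPH_OPEN,np.ones((7,7)))
ct=max(cv2.findContours(m,0,cv2.CHAIN_APPROX_NONE)[0],key=cv2.contourArea)+np.array([280,150])
c=manip.get_calibration('wrist')
print(t,cv2.contourArea(ct),cv2.boundingRect(ct))
for z in(.01,.02):
    p=ray(ct[:,0],c,z)[:,:2]*1000
    print(z,measure(ct,c,z),cv2.fitEllipse(p.astype(np.float32)))
    for a in range(0,180,15):
        u=np.array([np.cos(np.radians(a)),np.sin(np.radians(a))]);print(a,round(np.ptp(p@u),1),end='; ')
    print()
E
```

```text
[ 18  41 138] [ 16  64 140] [ 21  36 228] [ 18  61 227]
51.0 2036.5 (302, 174, 52, 51)
0.01 (array([434.1,  -6.9]), 53.8, 53.2, 83.4) ((434.15167236328125, -6.951467990875244), (53.30173873901367, 57.631935119628906), 137.23406982421875)
0 54.6; 15 57.7; 30 60.5; 45 60.6; 60 58.8; 75 55.9; 90 54.4; 105 55.3; 120 56.1; 135 56.0; 150 55.0; 165 53.3; 
0.02 (array([431. ,  -7.6]), 51.9, 51.2, 83.4) ((431.0601806640625, -7.648244857788086), (51.39097595214844, 55.565940856933594), 137.2340545654297)
0 52.7; 15 55.6; 30 58.3; 45 58.4; 60 56.7; 75 53.9; 90 52.4; 105 53.3; 120 54.1; 135 54.0; 150 53.1; 165 51.4;
```

```bash
python3 -c "
from h import *
go(432,-7,60,173)"; python3 -m inch '[[[-1,6,0],-1.288],[[-1,6,0],-1.288],[[-1,6,0],-1.288],[[-1,6,0],-1.288],[[-1,6,0],-1.288],[[-1,6,0],-1.288],[[-1,6,0],-1.288],[[-1,6,0],-1.288]]' 36 >/dev/null; python3 -c "
from h import *
go(432,-7,1,173)"
```

```text
go [-2.7  6.6 59.7] -1.289 now [430.5 -13.9 119.7] 99.1 q [ 0.43  0.04 -0.64 -0.   -0.89 -1.84] t 12.3
go [ -2.4  -0.8 118.9] -0.086 now [430.9  -9.1 119.9] 168.1 q [ 0.44  0.04 -0.64 -0.   -0.89 -0.65] t 13.1
```

```bash
python3 -m inch '[[[-2,-1,40],-0.086],[[-2,-1,80],-0.086],[[-2,-1,110],-0.086],[[-2,-1,118],-0.086],[[-2,-1,118],-0.086],[[-2,-1,118],-0.086]]'|egrep 'tool_p|force: \['; python3 -m inch '[[[0,0,0],0],[[0,0,0],0],[[0,0,0],0],[[0,0,0],0],[[0,0,0],0],[[0,0,0],0]]' 255|egrep 'tool_p|force: \[|wid';python3 -m inch '[[[0,0,-20],0],[[0,0,-60],0],[[0,0,-60],0]]' |egrep 'tool_p|force: \[|wid'; python3 -c "
from h import *
go(475.7,398.5,70,91.5)"
```

```text
tool_pos: [0.4333, -0.0061, 0.0034]
force: [0.8, 0.2, 0.9]
tool_pos: [0.4327, -0.0057, 0.003]
force: [-1.5, 1.1, 6.3]
grip_width: 0.0435
tool_pos: [0.4355, -0.0048, 0.0665]
force: [1.0, -0.1, -0.2]
grip_width: 0.0434
go [-405.2   10.2   -2.3] 1.42 now [435.5  -4.8  66.5] 172.9 q [ 0.45  0.12 -0.7   0.   -0.74 -0.57] t 14.6
```

```bash
python3 -m inch '[[[-406,8,0],1.42],[[-406,8,0],1.42],[[-406,8,0],1.42],[[-406,8,0],1.42],[[-406,8,0],1.42],[[-406,8,0],1.42],[[-406,8,0],1.42],[[-406,8,0],1.42]]'|egrep 'tool_p|wid'; python3 -c "
from h import *
go(475.7,398.5,11,91.5)"
```

```text
tool_pos: [0.4729, 0.3768, 0.062]
grip_width: 0.0438
go [-9. 20. 51.] 0.264 now [472.9 376.8  62. ] 106.6 q [ 1.    0.38 -0.34 -0.   -0.85 -2.28] t 15.4
```

```bash
python3 -m inch '[[[-9,20,0],0.264],[[-9,20,0],0.264],[[-9,20,0],0.264],[[-9,20,0],0.264]]'>/dev/null; python3 -c "
from h import *
go(475.7,398.5,11,91.5)"
```

```text
go [-0.2  2.5 51. ] 0.009 now [475.7 396.   62. ] 92.0 q [ 1.01  0.4  -0.3  -0.   -0.87 -2.54] t 15.8
```

```bash
python3 -m inch '[[[0,2,40],0.01],[[0,2,51],0.01],[[0,2,51],0.01],[[0,2,51],0.01]]'|egrep 'tool_p|force: \['; python3 -m inch '[[[0,0,1],0],[[0,0,2],0],[[0,0,2],0]]'|egrep 'tool_p|force: \['; python3 -m inch '[[[0,0,1],0],[[0,0,2],0],[[0,0,2],0]]'|egrep 'tool_p|force: \['; python3 -m inch '[[[0,0,1],0],[[0,0,1],0]]'|egrep 'tool_p|force: \['
```

```text
tool_pos: [0.4764, 0.3984, 0.0123]
force: [0.0, -0.2, -0.7]
tool_pos: [0.4762, 0.3989, 0.0104]
force: [0.4, -0.4, -1.2]
tool_pos: [0.4759, 0.3985, 0.0075]
force: [0.5, 0.3, -1.0]
tool_pos: [0.476, 0.3986, 0.0071]
force: [-1.2, -0.8, 5.1]
```

```bash
python3 -m inch '[[[0,0,0],0],[[0,0,0],0],[[0,0,0],0],[[0,0,0],0]]' 104|egrep 'tool_p|force: \[|wid'; python3 -m inch '[[[0,0,-10],0],[[0,0,-40],0],[[0,0,-80],0],[[0,0,-120],0],[[0,0,-120],0]]' |egrep 'tool_p|force: \[|wid'; python3 -c "
from h import *
c=manip.get_calibration('wrist');im=manip.snapshot('wrist');cv2.imwrite('pics/w3.png',im[:,:,::-1])
for k,p in dict(case=(475.7,398.5,19),usb=(485,133,8)).items(): print(k,project(np.array(p)/1000,c).round())
hs=cv2.cvtColor(im,cv2.COLOR_RGB2HSV);x,y=project(np.array([.4757,.3985,.025]),c)[0].astype(int);print(hs[y,x],hs[y,x+50])
go(484.5,134,60,192)"
```

```text
tool_pos: [0.4759, 0.3986, 0.0065]
force: [0.9, 0.1, -0.3]
grip_width: 0.052
tool_pos: [0.4786, 0.4014, 0.1339]
force: [0.5, 0.4, -0.3]
grip_width: 0.0519
case [[318. 191.]]
usb [[ 78. 191.]]
[ 17  42 140] [ 11 206 214]
go [  -0.9 -266.8   69.5] -1.758 now [477.3 400.3 130.9] 91.3 q [ 1.01  0.33 -0.23  0.   -1.   -2.56] t 17.95
```

View pics/w3.png

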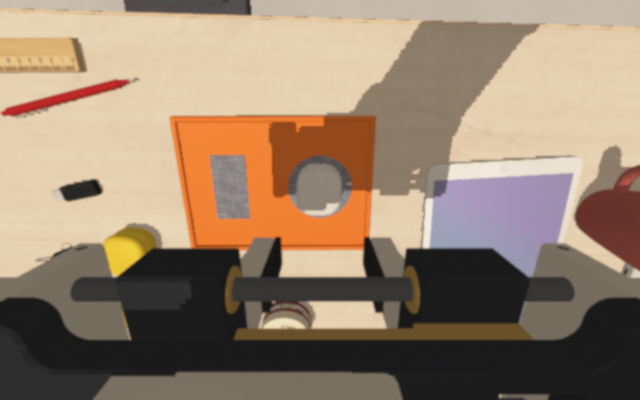

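The case sits centred in the round pad (320,186); the USB is at (78,189) with its plug toward −y. Next the USB.

```bash
python3 -m inch '[[[-2,-272,70],-1.77],[[-2,-272,70],-1.77],[[-2,-272,70],-1.77],[[-2,-272,70],-1.77],[[-2,-272,70],-1.77],[[-2,-272,70],-1.77],[[-2,-272,70],-1.77],[[-2,-272,70],-1.77]]' 125 >/dev/null; python3 -c "
from h import *
go(486,128,60,192.5)"
```

```text
go [-3.7 -1.5 -3.9] -0.568 now [483.4 125.   56.1] 160.0 q [ 0.65  0.24 -0.57 -0.   -0.76 -1.  ] t 18.75
```

```bash
python3 -m inch '[[[-4,-1,0],-0.568],[[-4,-1,0],-0.568],[[-4,-1,0],-0.568],[[-4,-1,0],-0.568],[[-4,-1,30],-0.568],[[-4,-1,50],-0.568],[[-4,-1,57],-0.568],[[-4,-1,57],-0.568]]'|egrep 'tool_p|force: \['; python3 -m inch '[[[0,0,0],0]]'|egrep 'tool_p|force: \['; python3 -c "
from h import *
go(486,128,-3,192.5)"
```

```text
tool_pos: [0.4855, 0.1295, -0.0013]
force: [-0.1, 0.2, 0.7]
tool_pos: [0.4866, 0.1302, 0.0002]
force: [-0.6, -0.9, 0.2]
go [2.1 1.1 3.2] -0.003 now [4.866e+02 1.302e+02 2.000e-01] -167.7 q [ 0.65  0.33 -0.62  0.   -0.62 -0.44] t 19.65
```

```bash
python3 -m inch '[[[2,1,1],0],[[2,1,2],0],[[2,1,2],0]]'|egrep 'tool_p|force: \['; python3 -m inch '[[[0,0,1],0],[[0,0,1],0]]'|egrep 'tool_p|force: \[';  python3 -m inch '[[[0,0,1],0],[[0,0,1],0]]'|egrep 'tool_p|force: \['
```

```text
tool_pos: [0.4859, 0.128, -0.0019]
force: [-1.0, 1.2, 1.2]
tool_pos: [0.4858, 0.128, -0.0032]
force: [0.2, -0.1, 0.1]
tool_pos: [0.4856, 0.1279, -0.0045]
force: [-0.8, 0.9, 0.3]
```

```bash
python3 -m inch '[[[0,0,1],0],[[0,0,1],0]]'|egrep 'tool_p|force: \[';  python3 -m inch '[[[0,0,1],0],[[0,0,1],0]]'|egrep 'tool_p|force: \['
```

```text
tool_pos: [0.4856, 0.1279, -0.0055]
force: [-0.7, 0.5, 0.4]
tool_pos: [0.4857, 0.1279, -0.0065]
force: [0.6, 0.0, 0.9]
```

```bash
python3 -m inch '[[[0,0,1],0],[[0,0,1],0]]'|egrep 'tool_p|force: \[';  python3 -m inch '[[[0,0,1],0],[[0,0,1],0]]'|egrep 'tool_p|force: \['
```

```text
tool_pos: [0.4857, 0.1279, -0.0075]
force: [0.5, 0.6, 0.8]
tool_pos: [0.4857, 0.1279, -0.0085]
force: [0.1, -0.7, -0.5]
```

```bash
python3 -c "
from h import *
import numpy as np
b=manip.snapshot('scene')[200:270,290:390];cv2.imwrite('pics/u1.png',cv2.resize(b,None,fx=6,fy=6,interpolation=cv2.INTER_CUBIC)[:,:,::-1])"
```

```text
(no output)
```

View pics/u1.png

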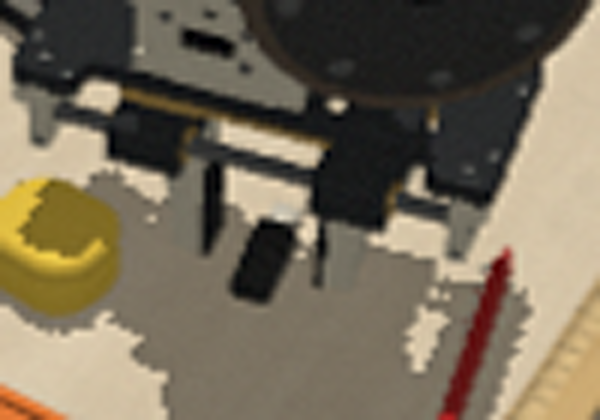

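The USB lies between the fingertips (crop: body (262,260), tips (205,252) and (330,288)). Close.

```bash
python3 -m inch '[[[0,0,1],0],[[0,0,1],0],[[0,0,1],0],[[0,0,1],0],[[0,0,1],0],[[0,0,1],0]]' 255|egrep 'tool_p|force: \[|wid|fing';python3 -m inch '[[[0,0,-20],0],[[0,0,-50],0],[[0,0,-50],0]]' |egrep 'tool_p|force: \[|wid|fing'; python3 -c "
from h import *
go(478.4,298.5,41,91.5)"
```

```text
tool_pos: [0.4857, 0.1279, -0.0093]
force: [-0.3, 1.0, -0.5]
grip_width: 0.0172
finger_force: 30.0
tool_pos: [0.4879, 0.1292, 0.0439]
force: [0.5, 0.3, 0.1]
grip_width: 0.0175
finger_force: 30.0
go [-167.4  -26.9    3.3] 1.76 now [487.9 129.2  43.9] -167.7 q [ 0.65  0.26 -0.58  0.   -0.72 -0.43] t 22.1
```

```bash
python3 -m inch '[[[-169,-29,0],1.76],[[-169,-29,0],1.76],[[-169,-29,0],1.76],[[-169,-29,0],1.76],[[-169,-29,0],1.76],[[-169,-29,0],1.76],[[-169,-29,0],1.76],[[-169,-29,0],1.76]]'|egrep 'wid'; python3 -c "
from h import *
go(478.4,298.5,41,91.5)"
```

```text
grip_width: 0.0175
go [-0.2 -0.9 -0.9] 0.568 now [477.7 299.2  40.1] 124.0 q [ 0.91  0.35 -0.45 -0.   -0.77 -1.88] t 22.9
```

```bash
python3 -m inch '[[[0,-1,0],0.568],[[0,-1,0],0.568],[[0,-1,0],0.568],[[0,-1,0],0.568],[[0,-1,20],0.568],[[0,-1,40],0.568],[[0,-1,42],0.568],[[0,-1,42],0.568]]'|egrep 'tool_p|force: \['; python3 -m inch '[[[0,0,1],0],[[0,0,2],0],[[0,0,2],0]]'|egrep 'tool_p|force: \['; python3 -m inch '[[[0,0,1],0],[[0,0,1],0]]'|egrep 'tool_p|force: \[';python3 -m inch '[[[0,0,1],0],[[0,0,1],0]]'|egrep 'tool_p|force: \['; python3 -c "
from h import *
go(478.4,298.5,-5,91.5)"
```

```text
tool_pos: [0.4783, 0.298, -0.0019]
force: [0.1, 0.1, 0.0]
tool_pos: [0.4789, 0.2987, -0.0028]
force: [0.1, -0.1, -1.2]
tool_pos: [0.4786, 0.2985, -0.0042]
force: [0.5, -0.2, -0.1]
tool_pos: [0.4787, 0.2985, -0.0053]
force: [-0.1, -0.1, -0.1]
go [ 0.3  0.1 -0.3] 0.006 now [478.7 298.5  -5.3] 91.8 q [ 0.9   0.42 -0.49  0.   -0.66 -2.44] t 24.4
```

```bash
python3 -m inch '[[[0,0,1],0],[[0,0,1],0]]'|egrep 'tool_p|force: \['; python3 -m inch '[[[0,0,1],0],[[0,0,1],0]]'|egrep 'tool_p|force: \['; python3 -m inch '[[[0,0,0],0],[[0,0,0],0],[[0,0,0],0],[[0,0,0],0]]' 172|egrep 'tool_p|force: \[|wid';  python3 -m inch '[[[0,0,-10],0],[[0,0,-50],0],[[0,0,-100],0],[[0,0,-120],0],[[0,0,-120],0]]' 110 |egrep 'tool_p|wid'; python3 -c "
from h import *
c=manip.get_calibration('wrist');im=manip.snapshot('wrist');cv2.imwrite('pics/w4.png',im[:,:,::-1])
p=project(np.array([.4784,.2985,.008]),c)[0].astype(int);print(p)
look('usb',.012,40,(478.4,298.5))
go(650,152,110,193)"
```

```text
tool_pos: [0.4787, 0.2985, -0.0054]
force: [-2.4, -1.5, 11.0]
tool_pos: [0.4787, 0.2985, -0.0054]
force: [-7.0, -3.2, 20.5]
tool_pos: [0.4794, 0.3, -0.0066]
force: [-2.6, 3.3, 6.0]
grip_width: 0.0284
tool_pos: [0.4802, 0.2998, 0.1169]
grip_width: 0.0494
[320 193]
px [321 197]
usb 503.0 [482.5 299.1] 37.1 17.5 1.2
go [-166.8 -151.6    3.1] -1.766 now [478.5 298.2 113.2] 91.8 q [ 0.9   0.27 -0.37 -0.   -0.93 -2.44] t 25.8
```

```bash
python3 -m inch '[[[-167,-152,0],-1.766],[[-167,-152,0],-1.766],[[-167,-152,0],-1.766],[[-167,-152,0],-1.766],[[-167,-152,0],-1.766],[[-167,-152,0],-1.766],[[-167,-152,0],-1.766],[[-167,-152,0],-1.766]]' 110 >/dev/null; python3 -m inch '[[[0,0,0],-0.566],[[0,0,0],-0.566],[[0,0,0],-0.566],[[0,0,0],-0.566],[[0,0,0],-0.566],[[0,0,0],-0.566]]' >/dev/null; python3 -c "
from h import *
go(650,154,110,192)
look('glue',.0135,90,(650,154),'g1')"
```

```text
go [-2.5 -0.8  1.3] -0.029 now [649.7 151.4 111.3] -169.7 q [ 0.52  0.42 -0.14 -0.   -1.01 -0.34] t 27.2
px [321 201]
glue 1268.0 [643.6 177.2] 61.0 26.7 -78.8
```

View pics/g1.png

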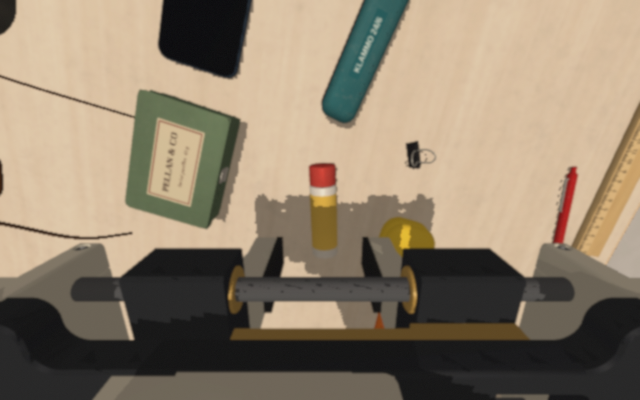

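The glue stick spans pixels (322,165) to (325,255); neighbours (yellow case at 380, box at 240) clear the fingers at this opening.

```bash
python3 -c "
from h import *
c=manip.get_calibration('wrist')
for z in(.0135,.005):
  p=ray([(322,164),(325,256)],c,z)*1000;d=p[1]-p[0];print(p.round(1),p.mean(0).round(1),np.linalg.norm(d),np.degrees(np.arctan2(d[1],d[0])))
  m=p.mean(0)
go(m[0],m[1],0,192)"
```

```text
[[656.2 116.8  13.5]
 [634.9 215.4  13.5]] [645.5 166.1  13.5] 100.83051408219252 102.19729205347937
[[655.9 118.3   5. ]
 [633.9 220.    5. ]] [644.9 169.2   5. ] 104.03802793994305 102.19729205347937
go [-18.3   1.5 111.6] -0.029 now [649.9 151.5 111.6] -169.7 q [ 0.52  0.42 -0.14 -0.   -1.01 -0.34] t 27.25
```

```bash
python3 -m inch '[[[-11,1,0],-0.029],[[-11,1,50],-0.029],[[-11,1,90],-0.029],[[-11,1,109],-0.029],[[-11,1,109],-0.029],[[-11,1,109],-0.029]]'|egrep 'tool_p|force: \['; python3 -m inch '[[[0,0,2],0],[[0,0,4],0],[[0,0,4],0]]'|egrep 'tool_p|force: \['; python3 -m inch '[[[0,0,0],0],[[0,0,0],0],[[0,0,0],0],[[0,0,0],0],[[0,0,0],0]]' 255|egrep 'tool_p|force: \[|wid|fing'
```

```text
tool_pos: [0.6476, 0.1629, 0.004]
force: [-0.6, -0.5, -0.0]
tool_pos: [0.6478, 0.1627, 0.0006]
force: [-0.1, -1.0, -0.2]
tool_pos: [0.6474, 0.1624, -0.0002]
force: [-0.5, -0.3, 2.3]
grip_width: 0.0262
finger_force: 30.0
```

```bash
python3 -m inch '[[[0,0,-20],0],[[0,0,-60],0],[[0,0,-80],0],[[0,0,-80],0],[[0,0,-80],0]]'|egrep 'tool_p|wid'; python3 -c "
from h import *
go(463.5,-226,80,99.1)"
```

```text
tool_pos: [0.6473, 0.1625, 0.0799]
grip_width: 0.026
go [340.9 261.7  -0.4] 1.625 now [647.3 162.5  79.9] -167.8 q [ 0.54  0.45 -0.17 -0.   -0.95 -0.32] t 29.15
```

```bash
python3 -m inch '[[[341,262,0],1.625],[[341,262,0],1.625],[[341,262,0],1.625],[[341,262,0],1.625],[[341,262,0],1.625],[[341,262,0],1.625],[[341,262,0],1.625],[[341,262,0],1.625]]'|egrep 'wid'; python3 -c "
from h import *
go(463.5,-226,80,99.1)"
```

```text
grip_width: 0.0261
go [ 22.9 -15.5  -1.4] 0.419 now [ 474.2 -200.5   78.6] 123.1 q [-0.02  0.23 -0.52 -0.   -0.82 -0.97] t 29.95
```

```bash
python3 -m inch '[[[23,-15,0],0.419],[[23,-15,0],0.419],[[23,-15,0],0.419],[[23,-15,0],0.419],[[23,-15,40],0.419],[[23,-15,60],0.419],[[23,-15,68],0.419],[[23,-15,68],0.419]]'|egrep 'tool_p|force: \['; python3 -c "
from h import *
go(463.5,-226,8,99.1)"
```

```text
tool_pos: [0.4643, -0.224, 0.0104]
force: [0.1, -0.2, 0.0]
go [ 1.2 -1.8  2.4] 0.008 now [ 464.3 -224.    10.4] 99.6 q [-0.07  0.33 -0.58 -0.   -0.66 -1.34] t 30.75
```

```bash
python3 -m inch '[[[1,-2,2],0.01],[[1,-2,4],0.01],[[1,-2,4],0.01]]'|egrep 'tool_p|force: \['; python3 -m inch '[[[0,0,1],0],[[0,0,2],0],[[0,0,2],0]]'|egrep 'tool_p|force: \[';python3 -m inch '[[[0,0,1],0],[[0,0,1],0]]'|egrep 'tool_p|force: \[';python3 -m inch '[[[0,0,1],0],[[0,0,1],0]]'|egrep 'tool_p|force: \['
```

```text
tool_pos: [0.4651, -0.2265, 0.0082]
force: [-0.4, 0.6, 0.0]
tool_pos: [0.4647, -0.2264, 0.0058]
force: [1.3, 0.5, -0.7]
tool_pos: [0.4646, -0.2264, 0.0046]
force: [0.2, -0.5, -0.7]
tool_pos: [0.4647, -0.2265, 0.0037]
force: [-0.5, -0.2, 0.6]
```

```bash
python3 -m inch '[[[0,0,1],0],[[0,0,1],0]]'|egrep 'tool_p|force: \['; python3 -m inch '[[[0,0,1],0],[[0,0,1],0]]'|egrep 'tool_p|force: \[';python3 -m inch '[[[0,0,1],0],[[0,0,1],0]]'|egrep 'tool_p|force: \['
```

```text
tool_pos: [0.4648, -0.2265, 0.0036]
force: [-3.2, 2.6, 11.8]
tool_pos: [0.4648, -0.2265, 0.0035]
force: [-6.4, 4.6, 23.4]
tool_pos: [0.4649, -0.2265, 0.0034]
force: [-9.4, 7.2, 34.9]
```

```bash
python3 -m inch '[[[0,0,-2.5],0],[[0,0,-2.5],0]]'|egrep 'force: \[';python3 -m inch '[[[0,0,0],0],[[0,0,0],0],[[0,0,0],0],[[0,0,0],0]]' 145|egrep 'tool_p|force: \[|wid';  python3 -m inch '[[[0,0,-10],0],[[0,0,-50],0],[[0,0,-100],0],[[0,0,-120],0],[[0,0,-120],0],[[0,0,-120],0]]' 95 |egrep 'tool_p|wid'; python3 -c "
from h import *
look('glue',.02,90,(463.5,-226),'g2')
look('eraser',.016,20,(473,-298))
go(641,10,110,166.5)"
```

```text
force: [0.7, 0.9, 1.3]
tool_pos: [0.4644, -0.2265, 0.0028]
force: [0.8, 0.3, 0.4]
grip_width: 0.0376
tool_pos: [0.4647, -0.2264, 0.1239]
grip_width: 0.055
px [322 196]
glue 1258.5 [ 478.2 -224.3] 59.3 25.9 9.6
px [252 194]
eraser 456.5 [ 468.  -293.5] 30.2 18.4 8.9
go [-211.4  206.2   12.3] -1.181 now [ 463.9 -226.3  122.5] 98.9 q [-0.07  0.18 -0.46 -0.   -0.93 -1.34] t 33.65
```

```bash
python3 -m inch '[[[-211,208,0],-1.181],[[-211,208,0],-1.181],[[-211,208,0],-1.181],[[-211,208,0],-1.181],[[-211,208,0],-1.181],[[-211,208,0],-1.181],[[-211,208,0],-1.181],[[-211,208,0],-1.181]]' 90|egrep 'wid'; python3 -c "
from h import *
go(641,12,122,166.5)
look('stapler',.036,110,(641,12))"
```

```text
grip_width: 0.0568
go [ 0.9 -0.5 -1.4] 0.009 now [640.8  13.  120.6] 167.0 q [ 0.32  0.38 -0.19 -0.   -1.01 -0.55] t 34.45
px [321 202]
stapler 3344.0 [638.6  11.3] 122.3 27.9 76.2
```

```bash
python3 -m inch '[[[1,1,40],0.01],[[1,1,80],0.01],[[1,1,97],0.01],[[1,1,97],0.01],[[1,1,97],0.01]]'|egrep 'tool_p|force: \['; python3 -m inch '[[[0,0,0],0],[[0,0,0],0],[[0,0,0],0],[[0,0,0],0],[[0,0,0],0]]' 255|egrep 'tool_p|force: \[|wid|fing'; python3 -m inch '[[[0,0,-20],0],[[0,0,-50],0],[[0,0,-50],0],[[0,0,-50],0]]'|egrep 'tool_p|force: \[|wid|fing';  python3 -c "
from h import *
go(451.8,-152.9,74,99.1)"
```

```text
tool_pos: [0.6397, 0.0105, 0.0258]
force: [-0.0, 0.9, 0.6]
tool_pos: [0.6399, 0.0109, 0.0268]
force: [-1.1, 0.3, 4.2]
grip_width: 0.0273
finger_force: 29.8
tool_pos: [0.64, 0.0111, 0.0766]
force: [0.0, -0.2, -2.2]
grip_width: 0.0276
finger_force: 29.4
go [204.8 142.8   2.3] 1.167 now [640.   11.1  76.6] 165.9 q [ 0.32  0.42 -0.24 -0.   -0.91 -0.57] t 35.9
```

```bash
python3 -m inch '[[[205,143,0],1.167],[[205,143,0],1.167],[[205,143,0],1.167],[[205,143,0],1.167],[[205,143,0],1.167],[[205,143,0],1.167],[[205,143,0],1.167],[[205,143,0],1.167]]'|egrep 'wid'; python3 -m inch '[[[0,0,0],0]]' >/dev/null; python3 -c "
from h import *
go(451.8,-152.9,36,99.1)"
```

```text
grip_width: 0.0273
go [-1.5  0.3 39.3] -0.002 now [ 450.4 -153.4   75.3] 99.0 q [ 0.09  0.18 -0.6  -0.   -0.79 -1.5 ] t 36.8
```

```bash
python3 -m inch '[[[-1,0,25],0],[[-1,0,39],0],[[-1,0,39],0],[[-1,0,39],0]]'|egrep 'tool_p|force: \['; python3 -m inch '[[[0,0,1],0],[[0,0,2],0],[[0,0,2],0]]'|egrep 'tool_p|force: \[';python3 -m inch '[[[0,0,1],0],[[0,0,2],0],[[0,0,2],0]]'|egrep 'tool_p|force: \[';python3 -m inch '[[[0,0,1],0],[[0,0,1],0]]'|egrep 'tool_p|force: \['
```

```text
tool_pos: [0.4521, -0.1532, 0.0369]
force: [-0.2, 0.2, -1.5]
tool_pos: [0.4526, -0.1531, 0.0356]
force: [0.1, 0.3, -1.8]
tool_pos: [0.4523, -0.1532, 0.0331]
force: [-0.3, -0.7, -1.2]
tool_pos: [0.4523, -0.1532, 0.032]
force: [0.5, 0.3, -1.7]
```

```bash
python3 -m inch '[[[0,0,1],0],[[0,0,1],0]]'|egrep 'tool_p|force: \['; python3 -m inch '[[[0,0,1],0],[[0,0,1],0]]'|egrep 'tool_p|force: \[';python3 -m inch '[[[0,0,1],0],[[0,0,1],0]]'|egrep 'tool_p|force: \['
```

```text
tool_pos: [0.4523, -0.1532, 0.031]
force: [-0.1, -0.4, -1.4]
tool_pos: [0.4525, -0.1532, 0.0307]
force: [-1.9, 0.8, 6.1]
tool_pos: [0.4526, -0.1532, 0.0306]
force: [-6.3, 3.1, 17.5]
```

Contact. Release, rise, and check from both cameras after moving clear.

```bash
python3 -m inch '[[[0,0,-1],0],[[0,0,-1],0]]'|egrep 'force: \[';python3 -m inch '[[[0,0,0],0],[[0,0,0],0],[[0,0,0],0],[[0,0,0],0]]' 130|egrep 'tool_p|force: \[|wid';  python3 -m inch '[[[0,0,-10],0],[[0,0,-50],0],[[0,0,-100],0],[[0,0,-150],0],[[0,0,-180],0],[[0,0,-200],0],[[0,0,-200],0]]' |egrep 'tool_p|wid'; python3 -m inch '[[[0,180,0],0],[[0,180,0],0],[[0,180,0],0],[[0,180,0],0],[[0,180,0],0],[[0,180,0],0]]' |egrep 'tool_p'; python3 -c "
from h import *
s=manip.snapshot('side');cv2.imwrite('pics/f1.png',s[:,:,::-1]);w=manip.snapshot('wrist');cv2.imwrite('pics/f2.png',w[:,:,::-1])
a=cv2.resize(s[110:390,180:430],None,fx=1.4,fy=1.4);b=cv2.resize(w[0:300],(450,211))
v=np.zeros((392,800,3),np.uint8);v[:392,:350]=a;v[:211,350:]=b;cv2.imwrite('pics/f.png',v[:,:,::-1])
c=manip.get_calibration('side')
for k,p,r,z in(('stapler',(451.8,-152.9),50,.034),('battery',(627,-168),16,.025)):
  x=project(np.array([*p,z*1000])/1000,c)[0].astype(int);print(k,measure(blob(s,k,(*x,r)),c,z))"
```

```text
force: [-3.1, 0.9, 7.8]
tool_pos: [0.4524, -0.1532, 0.03]
force: [-0.6, -1.0, -0.3]
grip_width: 0.0426
tool_pos: [0.4539, -0.1534, 0.2343]
grip_width: 0.0431
tool_pos: [0.4235, 0.025, 0.2301]
stapler (array([ 452.8, -148.9]), 123.1, 37.8, 9.2)
battery (array([ 628.2, -180.2]), 30.2, 11.2, 76.6)
```

View pics/f.png

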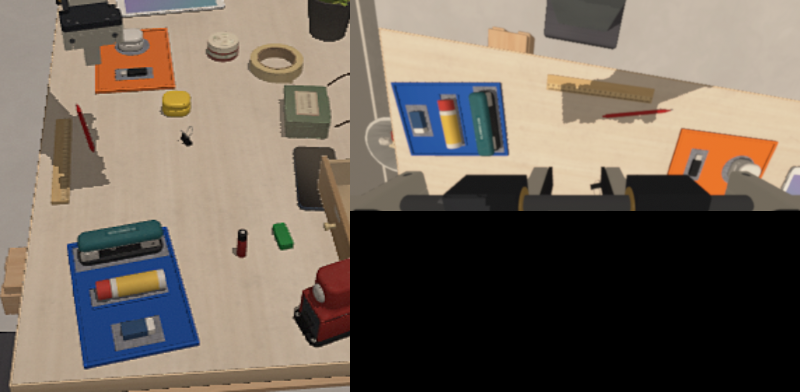

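All five are on their pads: stapler (120,242), glue (130,285), eraser (138,328), case (130,45) and USB (133,73). The battery is unmoved at (242,243), so I'm handing in.

```bash
python3 -c "
from plant import manip
print(manip.sign_off())"
```

```text
the job is handed in; nothing more can be done
None
```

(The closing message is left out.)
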